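# Brake the specimen carriage, load a cup, release the brake

### The job

Push the brake lever of the specimen carriage down until it latches and stays down by itself, then set the loose capped specimen cup upright and fully home in the carriage's empty seat (place it, do not drop it), and then flick the lever up again so that the brake is fully released. Push the lever down gently, by feel, with no more than about 40 N on it (squeezing included) until the cup is in; leave the carriage about where it stands (within 3 cm), and do not shove the other things on the desk.

Things in the scene. Friction and masses are not known exactly. Their poses are not given: they have to be found in the camera images.
- track: Fixed aluminium track on the desk, 110 x 420 mm, on which the carriage rolls. Origin: centre of its underside; x points away from the lever side, y along the track, z up. 90 to 120 mm on its -x side, under the lever, runs a keeper rail with the lever's catch (290 mm long, its top 35 to 52 mm above the desk; its height differs from start to start).
- roll (a joint): Travel of the carriage along the track's +y from mid-track, m, -0.07 to 0.07; it rolls freely while the brake is off. White deck 84 x 250 mm, top 55 mm above the desk, with three cup places 80 mm apart along y: the middle and the -y one hold fixed capped cups like the loose one (tops 124 mm above the desk), the +y one is empty.
- brake (a joint): Lever angle, rad: 0 = fully up (released), growing downward; a spring lifts it to 0 unless latched. It latches at an angle not known beforehand, 0.25 to 0.6, by snapping past a sprung catch: 8 to 24 N down on the bar takes it through, and soon after comes a firm stop where force climbs steeply. Latched, it stays by itself just above that stop; 3 to 16 N up on the bar snaps it free.
- lever: Bare steel brake lever on the middle of the carriage's -x side, an arm 22 mm wide that points towards the robot and ends in the cross bar. Origin: on its hinge axis, which runs along the track's y, 41 mm above the desk. With the brake at 0 its axes are parallel to the track's; pushing down turns it by the brake angle about -y.
- bar (a point): Centre of the white round cross bar at the lever's free end: 16 mm diameter, 40 mm long along the track's y, free to turn on its pin, 111 mm from the hinge axis. With the brake at 0 it is 98 mm from the hinge along the track's -x and 53 mm above it; at 0.35 rad 110 mm and 16 mm. Over 50 mm of free space beyond each end of it, 25 mm below it.
- seat (a point): Centre of the floor of the empty seat, a round recess 50 mm wide (chamfered mouth) and 9 mm deep in the deck, 46 mm above the desk.
- cup_center (a point): Centre of the loose capped specimen cup (clear cup with white lid, standing upright on the desk, to the left or right of the track), half-way up: 70 mm tall, foot 44 mm across, 47 mm at this height, lid 52 mm across and 14 mm tall; about 60 g. Home in the seat, this point is 35 mm above the seat's floor.
- reagent_bottle: Bystander: amber bottle 48 mm across, 100 mm tall, on the other side of the track from the cup. Origin under its centre.
- spare_lid_a: Bystander: loose white lid, 52 mm across, 12 mm thick, flat on the desk. Origin under its centre.
- spare_lid_b: Bystander: another such lid.
- open_cup: Bystander: clear open cup without a lid, 56 mm across, 65 mm tall. Origin under its centre.
- sanitiser: Bystander: white bottle 60 mm across, 150 mm tall. Origin under its centre.
- marker_pen: Bystander: black marker pen, 120 x 13 x 13 mm. Origin under its centre.
Mind the look-alikes: they are no part of the job. What is shaped like the part that bears cup_center but pink or red is not meant.

How it is judged:
By the outcome, as a careful person would: the job done as asked, in the order asked, and still so for the second after the job is handed in, with the robot touching nothing.
It also fails if it takes over 72 s, if anything falls off the work surface, if the arm or the gripper's body presses on something with over 40 N, if the wrist force passes 120 N, or if a joint passes its speed limit or range.

### The arm

A 6-joint arm with a two-finger parallel gripper is mounted at the origin on the work surface. World frame = base frame: x ahead of the robot, y to its left, z up, the work surface at z = 0. Lengths are in m, angles in rad, forces in N, time in s.
With the tool pointing down it reaches from about 0.375 to 0.925 m from the base axis. Payload 5.7 kg.
Tool frame: the origin (TCP) lies at the very end of the fingers, on their centre line; the grasp point (between the pads) lies 19 mm behind it (r.hold_point_z is the distance from the TCP to the grasp point, in m); z points along the fingers, y is the line along which they close (so a half turn about z gives the same grasp; the last joint's range is limited). The gripper opens to 85 mm and grips with 20 to 120 N. Pads are 22 mm wide; open, the fingers measure 114 mm over their backs; the gripper's body (76 mm by 85 mm) begins 54 mm behind the grasp point. The pads swing forward as they close: fully open they stand 13 mm farther back than shut.
Start: joints at [-1.279, 0.359, 1.51, -0, 1.272, -0.115], TCP at [0.237, -0.551, 0.231] pointing down, gripper open.
Joint ranges: [-2.97, 2.97], [-1.01, 2.36], [0.21, 2.38], [-0.96, 4.11], [0.2, 2.71], [-2.98, 2.98]. Speed limits (rad/s): [2.39, 2.39, 3.14, 3.14, 3.14, 3.14].

### API

Orientations are given as a unit quaternion [x, y, z, w].
In Python, from cell import sensors, cams, order, r gives the robot as it stands.
- The arm moves only by the tool servo_tool, never from a script. Its arguments are lists of equal length, an entry for each row: "dr": the turn, a rotation vector about the tool's x, y, z in degrees, a list of three; "travel": the shift along the tool's x, y, z in mm, a list of three; "hand": the closure, from -1 (fully open) to 1 (shut), so that 0 is half open. In form: {"dr": [[wx, wy, wz], ...], "travel": [[x, y, z], ...], "hand": [hand, ...]}. A call has 1 to 12 rows; each row is the pose to reach, as a shift and turn from the pose commanded when the call began, along the tool's axes at that moment; what a row does not reach only later rows make up. A row lasts 1/8 s, in which the tool goes at most 62.5 mm and 10.7 degrees, less where a joint would pass 70% of its speed; a pose out of reach is approached as far as the arm can. A call with a gripper value outside its range is refused whole. The fingers move at their own pace and stop on an object; the grip force is fixed at half the most. Time passes only in rows, so rows that repeat a pose let the fingers close. It gives the time, the measured TCP pose, the force, the opening and the grip force at its end, in the units of the state.
- sensors.observe(): the state, without advancing time (a new reading comes with each control period).
- cams.read_camera(name): name is "scene" or "top"; returns a dict with "frame" (400x640x3 uint8, red, green, blue), "depth" (400x640 float32, m along the optical axis (not along the pixel's ray), 0 where there is no reading), "fx", "fy", "cx", "cy" (pixels), "cam_to_world" (4x4, takes a point from camera to world coordinates). Camera axes: x right, y down, z forward; pixel columns grow to the right and rows downward; lengths in m; the calibration is good to about 2 mm. A picture is of the moment at which its call begins.
- order.close_job(): hands the job in; it is judged then, once.
The state is a dict: "clock": time; "joints": joint angles; "joint_velocities": joint speeds; "tau": joint torques, N m; "tool_pos": TCP position; "tcp_rot": TCP orientation; "wrist_force": force on the tool from outside, world axes, zero at the start; "wrist_torque": the same for the moment, N m; "gripper_width": finger opening in m; "gripper_force": force on a finger pad.
Only numpy, scipy, OpenCV 4.12 (cv2) and the standard library are available. Lean on these libraries where they do the work, as an engineer would, in place of code of your own. Each camera call takes 0.05 s, during which the arm holds its last target. There are 200 camera calls.

## Working session

There is one attempt and no reset: what is moved stays moved. The work goes in short steps, Python scripts to look and compute and a tool call to move; the robot and the scene stay as the last step left them, time stands still between calls to the robot, and variables do not carry over. Pictures are saved under pics/ and viewed, at most 10 in all, crops included, and the job is handed in when it is done.

Besides the shell and the picture viewer there is one more tool, called after "Emit:" as name(argument=value, ...) on one line, values as JSON. servo_tool: Moves the arm, as the interface text tells. Its arguments: {"type":"object","properties":{"dr":{"type":"array"},"travel":{"type":"array"},"hand":{"type":"array"}},"required":["dr","travel","hand"]}

```bash
mkdir -p pics; ls; python3 - <<'E'
from cell import sensors,cams,order,r
import cv2,numpy as np
s=sensors.observe();print({k:np.round(v,3) for k,v in s.items()})
for n in("scene","top"):
    c=cams.read_camera(n);np.savez(f'pics/{n}0.npz',**c)
    cv2.imwrite(f'pics/{n}0.png',c['frame'][:,:,::-1]);print(n,c['fx'],c['cx'],c['cy'],np.round(c['cam_to_world'],3))
E
```

```text
pics
{'clock': np.float64(0.0), 'joints': array([-1.279,  0.36 ,  1.511, -0.   ,  1.273, -0.115]), 'joint_velocities': array([-0.001, -0.   ,  0.   , -0.001,  0.001,  0.001]), 'tau': array([-0.0000e+00, -5.2762e+01, -2.7862e+01, -0.0000e+00,  1.3000e-02,
       -0.0000e+00]), 'tool_pos': array([ 0.237, -0.55 ,  0.23 ]), 'tcp_rot': array([ 0.979,  0.202, -0.   , -0.001]), 'wrist_force': array([ 0.199,  0.258, -0.103]), 'wrist_torque': array([ 0.014, -0.015, -0.004]), 'gripper_force': np.float64(0.0), 'gripper_width': np.float64(0.085)}
scene 435.96898948867766 323.4202549553473 208.678311040632 [[-0.116  0.738 -0.665  1.46 ]
 [ 0.993  0.079 -0.086  0.104]
 [-0.01  -0.67  -0.742  1.124]
 [ 0.     0.     0.     1.   ]]
top 475.1393003134964 316.6170447153124 205.3942391967372 [[ 9.00e-03 -9.99e-01  5.20e-02  4.40e-01]
 [-1.00e+00 -9.00e-03  1.00e-03 -1.90e-02]
 [-1.00e-03 -5.20e-02 -9.99e-01  1.30e+00]
 [ 0.00e+00  0.00e+00  0.00e+00  1.00e+00]]
```

View pics/top0.png

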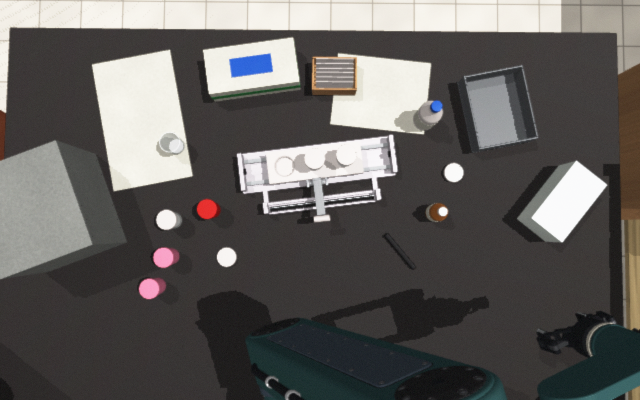

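View pics/scene0.png

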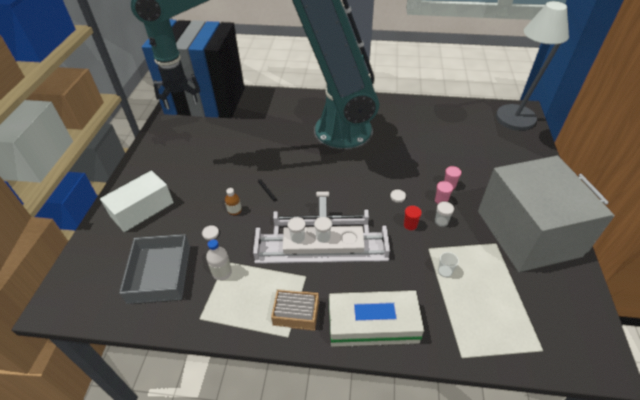

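The top view shows the track around (317,165), with the bar near (321,218) and the empty seat near (285,166). Candidates for the loose cup:
- (168,219): white lid with a clear body, fits the description.
- (164,257), (150,288) and (207,209): pink or red, so not meant.
- (227,257) and (454,172): flat white lids.
- (172,145): open cup.

Next I'll confirm the cup in a crop and measure.

```bash
cat > h.py <<'E'
import numpy as np,cv2
def ray(c,u,v,z):
    T=c['cam_to_world'];d=T[:3,:3]@np.array([(u-c['cx'])/c['fx'],(v-c['cy'])/c['fy'],1]);o=T[:3,3]
    return o+d*(z-o[2])/d[2]
def cloud(c):
    v,u=np.mgrid[:400,:640];d=c['depth'];P=np.stack([(u-c['cx'])/c['fx']*d,(v-c['cy'])/c['fy']*d,d],-1)
    return P@c['cam_to_world'][:3,:3].T+c['cam_to_world'][:3,3]
E
python3 - <<'E'
from h import *
t=dict(np.load('pics/top0.npz'));s=dict(np.load('pics/scene0.npz'))
P=cloud(t)
for (u,v) in [(168,219),(285,166),(315,158),(346,155),(321,218),(321,190),(227,257),(454,172),(430,115),(437,212),(207,209),(270,200)]:
    print((u,v),np.round(np.median(P[v-1:v+2,u-1:u+2].reshape(-1,3),0),3))
a=cv2.resize(t['frame'][130:270,140:400],(780,420),interpolation=cv2.INTER_CUBIC)
b=cv2.resize(s['frame'][180:270,240:480],(480,180),interpolation=cv2.INTER_CUBIC)
im=np.zeros((600,780,3),np.uint8);im[:420]=a;im[420:,:480]=b
cv2.imwrite('pics/crop.png',im[:,:,::-1])
E
```

```text
(168, 219) [0.464 0.368 0.068]
(285, 166) [0.609 0.068 0.047]
(315, 158) [ 0.618 -0.012  0.125]
(346, 155) [ 0.627 -0.09   0.122]
(321, 218) [ 0.47  -0.029  0.102]
(321, 190) [ 0.543 -0.028  0.071]
(227, 257) [0.364 0.224 0.009]
(454, 172) [ 0.601 -0.39   0.01 ]
(430, 115) [ 0.732 -0.301  0.113]
(437, 212) [ 0.488 -0.324  0.087]
(207, 209) [0.491 0.267 0.069]
(270, 200) [ 0.521  0.111 -0.001]
```

View pics/crop.png

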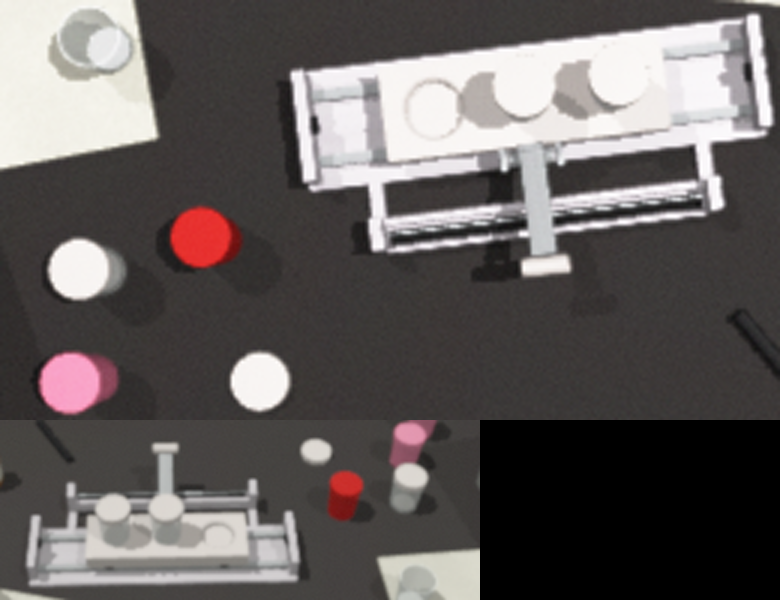

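The crop shows the white-lidded clear cup at crop (79,269), which is full frame (166,219). It stands upright with red at its right and pink below it. The seat ring is at crop (434,108) and the bar at (546,265). Now the precise measurements.

```bash
cat > m.py <<'E'
from h import *
def blob(c,box,z,zlo,zhi,P=None):
    P=cloud(c) if P is None else P
    x0,x1,y0,y1=box;hsv=cv2.cvtColor(c['frame'],cv2.COLOR_RGB2HSV)
    m=(P[...,0]>x0)&(P[...,0]<x1)&(P[...,1]>y0)&(P[...,1]<y1)&(P[...,2]>zlo)&(P[...,2]<zhi)&(hsv[...,1]<60)
    m=m&(hsv[...,2]>110)
    m=m.astype(np.uint8);n,l,st,ce=cv2.connectedComponentsWithStats(m);i=1+np.argmax(st[1:,4])
    cs,_=cv2.findContours((l==i).astype(np.uint8),0,2);k=cs[0] if len(cs)==1 else max(cs,key=len)
    (u,v),R=cv2.minEnclosingCircle(k);return ray(c,*ce[i],z),ray(c,u,v,z),st[i],P[l==i]
E
python3 - <<'E'
from m import *
for n in('top','scene'):
    c=dict(np.load(f'pics/{n}0.npz'));P=cloud(c)
    for name,b,z,lo,hi in [('cup',(.42,.52,.32,.41),.07,.06,.08),('mid',(.57,.66,-.05,.03),.124,.115,.135),('-y',(.57,.67,-.14,-.05),.124,.115,.135),('bar',(.44,.50,-.06,.01),.102,.085,.115)]:
        a,e,s,p=blob(c,b,z,lo,hi,P);print(n,name,np.round(a,4),np.round(e,4),s,np.round(np.percentile(p,[5,95],0),3).tolist())
    h=(P[...,2]>.050)&(P[...,2]<.060)&(P[...,0]>.52)&(P[...,0]<.70)&(abs(P[...,1])<.17)&(c['frame'].min(2)>150)
    q=P[h][:,:2].astype(np.float32);r=cv2.minAreaRect(q);print('deck',r,cv2.boxPoints(r).tolist())
c=dict(np.load('pics/top0.npz'));P=cloud(c)
h=(P[...,2]<.051)&(P[...,2]>.042)&(np.hypot(P[...,0]-.609,P[...,1]-.068)<.04)
h=h.astype(np.uint8);n,l,st,ce=cv2.connectedComponentsWithStats(h);i=1+np.argmax(st[1:,4]);print('seat',ray(c,*ce[i],.047),st[i])
for u,v in[(268,205),(290,208),(355,200)]:print(np.round(P[v-4:v+5,u].reshape(-1,3),3)[:,2])
E
```

```text
top cup [0.4632 0.372  0.07  ] [0.463  0.3716 0.07  ] [156 210  21  20 325] [[0.444, 0.352, 0.065], [0.485, 0.394, 0.073]]
top mid [ 0.6174 -0.01    0.124 ] [ 0.6175 -0.0097  0.124 ] [304 148  21  21 338] [[0.596, -0.03, 0.12], [0.639, 0.01, 0.127]]
top -y [ 0.6277 -0.0889  0.124 ] [ 0.628  -0.0889  0.124 ] [336 145  21  20 337] [[0.607, -0.109, 0.12], [0.649, -0.069, 0.127]]
top bar [ 0.4773 -0.0285  0.102 ] [ 0.4768 -0.0289  0.102 ] [314 207  16  15 164] [[0.462, -0.046, 0.087], [0.496, -0.013, 0.104]]
deck ((0.6085968613624573, -0.011184677481651306), (0.10380880534648895, 0.2499268352985382), 7.375601291656494) [[0.5410799384117126, 0.10608164966106415], [0.5731639266014099, -0.14177727699279785], [0.6761137843132019, -0.12845100462436676], [0.6440297961235046, 0.11940792202949524]]
scene cup [0.4698 0.3745 0.07  ] [0.4695 0.3751 0.07  ] [437 202  17  13 171] [[0.444, 0.354, 0.062], [0.489, 0.396, 0.072]]
scene mid [ 0.6234 -0.006   0.124 ] [ 0.6229 -0.0057  0.124 ] [315 217  17  14 197] [[0.598, -0.027, 0.118], [0.643, 0.015, 0.125]]
scene -y [ 0.634  -0.0856  0.124 ] [ 0.6335 -0.0855  0.124 ] [288 217  17  16 199] [[0.609, -0.107, 0.117], [0.653, -0.065, 0.126]]
scene bar [ 0.4873 -0.0242  0.102 ] [ 0.4865 -0.0236  0.102 ] [317 192  12  10  89] [[0.468, -0.041, 0.087], [0.497, -0.01, 0.102]]
deck ((0.6192150115966797, -0.02601298689842224), (0.2928566336631775, 0.12541379034519196), 87.59894561767578) [[0.5504286885261536, -0.1696857064962387], [0.675732433795929, -0.17493979632854462], [0.6880013346672058, 0.11765973269939423], [0.5626975893974304, 0.12291382253170013]]
seat [0.60881891 0.07006406 0.047     ] [274 156  21  20 283]
[0.008 0.012 0.03  0.034 0.021 0.019 0.023 0.028 0.027]
[0.025 0.034 0.035 0.027 0.029 0.027 0.017 0.015 0.004]
[ 0.018  0.033  0.028  0.03   0.03   0.027  0.014  0.014 -0.004]
```

Measurements agree: track yaw is about 7.4°. The seat comes out at (0.607,0.069) from the lids and (0.609,0.070) directly. The bar centre is about (0.471,-0.029,0.094).

```bash
cat > go.py <<'E'
import sys,numpy as np
from cell import sensors
from scipy.spatial.transform import Rotation as R
# args: x y z yaw_deg(tool x heading, tool down)
def go(x,y,z,yaw=7.4):
    s=sensors.observe();T=R.from_quat(s['tcp_rot']);c,n=np.cos(np.radians(yaw)),np.sin(np.radians(yaw))
    W=R.from_matrix(np.array([[c,n,0],[n,-c,0],[0,0,-1.]]))
    print('dr',np.round((T.inv()*W).as_rotvec(degrees=True),1),'travel',np.round(T.inv().apply(np.array([x,y,z])-s['tool_pos'])*1e3,1))
if __name__=='__main__': go(*map(float,sys.argv[1:]))
E
python3 go.py .469 -.029 .135
```

```text
dr [-0.1  0.  15.9] travel [ 419.2 -387.    96.3]
```

Emit:
servo_tool(dr=[[0,0,4],[0,0,8],[0,0,15.9],[0,0,15.9],[0,0,15.9],[0,0,15.9],[0,0,15.9],[0,0,15.9],[0,0,15.9],[0,0,15.9],[0,0,15.9],[0,0,15.9]], travel=[[40,-37,0],[82,-76,0],[124,-115,0],[166,-154,0],[208,-193,20],[250,-232,40],[292,-271,60],[335,-310,80],[377,-348,90],[419,-387,96],[419,-387,96],[419,-387,96]], hand=[1,1,1,1,1,1,1,1,1,1,1,1])

```text
clock: 1.6
tool_pos: [0.4686, -0.0298, 0.1351]
tcp_rot: [0.998, 0.065, -0.001, 0.0]
wrist_force: [-0.4, -0.6, -0.0]
gripper_width: -0.0001
gripper_force: 0.0
```

```bash
python3 go.py .469 -.029 .106
```

```text
dr [0.  0.1 0.1] travel [ 0.5 -0.8 29.1]
```

Emit:
servo_tool(dr=[[0,0,0],[0,0,0],[0,0,0],[0,0,0]], travel=[[0,0,28],[-2,0,38],[-6,0,48],[-6,0,48]], hand=[1,1,1,1])

```text
clock: 2.1
tool_pos: [0.4622, -0.0311, 0.087]
tcp_rot: [0.998, 0.064, -0.001, -0.0]
wrist_force: [-0.6, -0.5, 1.2]
gripper_width: 0.0001
gripper_force: 0.4
```

Emit:
servo_tool(dr=[[0,0,0],[0,0,0]], travel=[[-2,0,6],[-2,0,6]], hand=[1,1])

```text
clock: 2.35
tool_pos: [0.461, -0.0309, 0.0813]
tcp_rot: [0.998, 0.065, -0.0, -0.0]
wrist_force: [0.9, -0.2, 0.7]
gripper_width: 0.0001
gripper_force: 0.5
```

```bash
cat > look.py <<'E'
import sys,cv2
from cell import cams
n,name,x0,x1,y0,y1,k=sys.argv[1:];c=cams.read_camera(n);x0,x1,y0,y1,k=map(int,(x0,x1,y0,y1,k))
cv2.imwrite(f'pics/{name}.png',cv2.resize(c['frame'][y0:y1,x0:x1],None,fx=k,fy=k,interpolation=2)[:,:,::-1])
E
python3 look.py scene push1 240 400 140 270 4
```

```text
(no output)
```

View pics/push1.png

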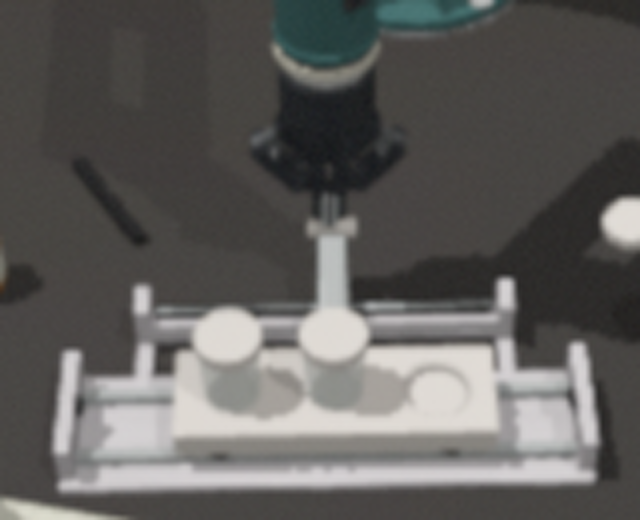

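The fingertips rest on the bar at crop (331,222), full frame (323,196), roughly centred. Next are small steps by feel.

Emit:
servo_tool(dr=[[0,0,0],[0,0,0]], travel=[[-1,0,3],[-1,0,3]], hand=[1,1])

```text
clock: 2.65
tool_pos: [0.46, -0.0309, 0.0782]
tcp_rot: [0.998, 0.065, -0.0, -0.0]
wrist_force: [-0.6, -0.1, 1.5]
gripper_width: 0.0003
gripper_force: 0.5
```

Emit:
servo_tool(dr=[[0,0,0],[0,0,0]], travel=[[-1,0,3],[-1,0,3]], hand=[1,1])

```text
clock: 2.9
tool_pos: [0.4589, -0.031, 0.0751]
tcp_rot: [0.998, 0.065, -0.0, -0.0]
wrist_force: [-0.3, -0.1, 1.5]
gripper_width: 0.0003
gripper_force: 0.6
```

Emit:
servo_tool(dr=[[0,0,0],[0,0,0]], travel=[[-1,0,3],[-1,0,3]], hand=[1,1])

```text
clock: 3.15
tool_pos: [0.4579, -0.0312, 0.0721]
tcp_rot: [0.998, 0.065, -0.0, -0.0]
wrist_force: [0.0, -0.2, 1.1]
gripper_width: -0.0003
gripper_force: 0.6
```

Emit:
servo_tool(dr=[[0,0,0],[0,0,0]], travel=[[-0.5,0,2.5],[-0.5,0,2.5]], hand=[1,1])

```text
clock: 3.4
tool_pos: [0.4575, -0.0313, 0.0696]
tcp_rot: [0.998, 0.065, -0.0, -0.0]
wrist_force: [0.0, -0.9, 1.7]
gripper_width: 0.0001
gripper_force: 0.6
```

Emit:
servo_tool(dr=[[0,0,0],[0,0,0]], travel=[[-0.5,0,2.5],[-0.5,0,2.5]], hand=[1,1])

```text
clock: 3.65
tool_pos: [0.457, -0.0313, 0.0671]
tcp_rot: [0.998, 0.065, -0.0, -0.0]
wrist_force: [0.2, 0.3, 1.9]
gripper_width: -0.0
gripper_force: 0.7
```

Emit:
servo_tool(dr=[[0,0,0],[0,0,0]], travel=[[-0.5,0,2.5],[-0.5,0,2.5]], hand=[1,1])

```text
clock: 3.9
tool_pos: [0.4565, -0.0314, 0.0647]
tcp_rot: [0.998, 0.065, -0.0, -0.0]
wrist_force: [0.8, -0.8, 1.1]
gripper_width: 0.0
gripper_force: 0.7
```

Emit:
servo_tool(dr=[[0,0,0],[0,0,0]], travel=[[0,0,2.5],[0,0,2.5]], hand=[1,1])

```text
clock: 4.15
tool_pos: [0.4566, -0.0314, 0.0621]
tcp_rot: [0.998, 0.065, -0.0, -0.0]
wrist_force: [-0.7, -0.9, 2.1]
gripper_width: 0.0002
gripper_force: 0.7
```

Emit:
servo_tool(dr=[[0,0,0],[0,0,0]], travel=[[0,0,2],[0,0,2]], hand=[1,1])

```text
clock: 4.4
tool_pos: [0.4566, -0.0314, 0.0602]
tcp_rot: [0.998, 0.065, -0.0, -0.0]
wrist_force: [0.1, -0.1, 2.0]
gripper_width: 0.0001
gripper_force: 0.7
```

Emit:
servo_tool(dr=[[0,0,0],[0,0,0]], travel=[[0,0,2],[0,0,2]], hand=[1,1])

```text
clock: 4.65
tool_pos: [0.4566, -0.0314, 0.0582]
tcp_rot: [0.998, 0.065, -0.0, -0.0]
wrist_force: [-0.6, -0.1, 1.2]
gripper_width: 0.0
gripper_force: 0.8
```

Emit:
servo_tool(dr=[[0,0,0],[0,0,0]], travel=[[0,0,2],[0,0,2]], hand=[1,1])

```text
clock: 4.9
tool_pos: [0.4573, -0.0314, 0.0567]
tcp_rot: [0.998, 0.065, 0.001, 0.0]
wrist_force: [-1.1, 1.4, 9.7]
gripper_width: -0.0001
gripper_force: 4.3
```

Emit:
servo_tool(dr=[[0,0,0],[0,0,0]], travel=[[0,0,2],[0,0,2]], hand=[1,1])

```text
clock: 5.15
tool_pos: [0.4576, -0.0315, 0.0549]
tcp_rot: [0.998, 0.065, 0.001, 0.0]
wrist_force: [1.0, 0.6, 5.8]
gripper_width: 0.0002
gripper_force: 2.9
```

Force rose to 9.7 N and then fell to 5.8 N, so the lever is at or just past the catch. I'll use 1 mm steps until it firms up.

Emit:
servo_tool(dr=[[0,0,0],[0,0,0]], travel=[[0,0,1],[0,0,1]], hand=[1,1])

```text
clock: 5.4
tool_pos: [0.4576, -0.0315, 0.0538]
tcp_rot: [0.998, 0.065, 0.001, 0.0]
wrist_force: [0.9, 0.4, 7.3]
gripper_width: -0.0002
gripper_force: 3.8
```

Emit:
servo_tool(dr=[[0,0,0],[0,0,0]], travel=[[0,0,1],[0,0,1]], hand=[1,1])

```text
clock: 5.65
tool_pos: [0.4575, -0.0315, 0.0528]
tcp_rot: [0.998, 0.065, 0.001, 0.0]
wrist_force: [0.2, 0.6, 6.8]
gripper_width: -0.0
gripper_force: 3.4
```

Emit:
servo_tool(dr=[[0,0,0],[0,0,0]], travel=[[0,0,1],[0,0,1]], hand=[1,1])

```text
clock: 5.9
tool_pos: [0.4573, -0.0315, 0.0516]
tcp_rot: [0.998, 0.065, 0.001, 0.0]
wrist_force: [-0.1, 0.1, 4.8]
gripper_width: -0.0003
gripper_force: 2.3
```

Emit:
servo_tool(dr=[[0,0,0],[0,0,0]], travel=[[0,0,1],[0,0,1]], hand=[1,1])

```text
clock: 6.15
tool_pos: [0.4569, -0.0315, 0.0504]
tcp_rot: [0.998, 0.065, 0.0, 0.0]
wrist_force: [0.6, 0.3, 3.8]
gripper_width: 0.0003
gripper_force: 1.7
```

Emit:
servo_tool(dr=[[0,0,0],[0,0,0]], travel=[[0,0,1],[0,0,1]], hand=[1,1])

```text
clock: 6.4
tool_pos: [0.4566, -0.0315, 0.0492]
tcp_rot: [0.998, 0.065, -0.0, -0.0]
wrist_force: [-0.2, -1.0, 3.0]
gripper_width: -0.0001
gripper_force: 1.4
```

Emit:
servo_tool(dr=[[0,0,0],[0,0,0]], travel=[[0,0,1.5],[0,0,1.5]], hand=[1,1])

```text
clock: 6.65
tool_pos: [0.4565, -0.0314, 0.0476]
tcp_rot: [0.998, 0.065, -0.0, -0.0]
wrist_force: [-1.1, -1.0, 1.8]
gripper_width: 0.0003
gripper_force: 0.9
```

Emit:
servo_tool(dr=[[0,0,0],[0,0,0]], travel=[[0,0,1],[0,0,1]], hand=[1,1])

```text
clock: 6.9
tool_pos: [0.4564, -0.0313, 0.0466]
tcp_rot: [0.998, 0.065, -0.0, -0.0]
wrist_force: [0.9, -0.3, 0.5]
gripper_width: -0.0003
gripper_force: 0.4
```

Emit:
servo_tool(dr=[[0,0,0],[0,0,0]], travel=[[0,0,1],[0,0,1]], hand=[1,1])

```text
clock: 7.15
tool_pos: [0.4565, -0.0314, 0.0457]
tcp_rot: [0.998, 0.065, -0.0, -0.0]
wrist_force: [-1.0, 0.2, 1.2]
gripper_width: -0.0
gripper_force: 0.5
```

Emit:
servo_tool(dr=[[0,0,0],[0,0,0]], travel=[[0,0,1],[0,0,1]], hand=[1,1])

```text
clock: 7.4
tool_pos: [0.4567, -0.0313, 0.0448]
tcp_rot: [0.998, 0.065, -0.0, -0.0]
wrist_force: [-0.6, 0.9, 2.0]
gripper_width: -0.0003
gripper_force: 1.2
```

Emit:
servo_tool(dr=[[0,0,0],[0,0,0]], travel=[[0,0,1],[0,0,1]], hand=[1,1])

```text
clock: 7.65
tool_pos: [0.4568, -0.0314, 0.0438]
tcp_rot: [0.998, 0.065, 0.0, -0.0]
wrist_force: [0.5, 0.7, 3.3]
gripper_width: -0.0
gripper_force: 1.8
```

Emit:
servo_tool(dr=[[0,0,0],[0,0,0]], travel=[[0,0,1],[0,0,1]], hand=[1,1])

```text
clock: 7.9
tool_pos: [0.4569, -0.0314, 0.043]
tcp_rot: [0.998, 0.065, 0.0, -0.0]
wrist_force: [0.7, 0.1, 7.5]
gripper_width: -0.0001
gripper_force: 3.3
```

Emit:
servo_tool(dr=[[0,0,0],[0,0,0]], travel=[[0,0,1],[0,0,1]], hand=[1,1])

```text
clock: 8.15
tool_pos: [0.4573, -0.0314, 0.0424]
tcp_rot: [0.998, 0.065, 0.001, 0.0]
wrist_force: [-0.2, 1.2, 12.2]
gripper_width: -0.0003
gripper_force: 5.8
```

Emit:
servo_tool(dr=[[0,0,0],[0,0,0]], travel=[[0,0,1.5],[0,0,1.5]], hand=[1,1])

```text
clock: 8.4
tool_pos: [0.4581, -0.0314, 0.0416]
tcp_rot: [0.998, 0.064, 0.001, 0.0]
wrist_force: [-1.6, 2.0, 20.8]
gripper_width: -0.0002
gripper_force: 10.4
```

That is the firm stop: 21 N and climbing. I'll back off and verify the latch.

Emit:
servo_tool(dr=[[0,0,0],[0,0,0],[0,0,0],[0,0,0],[0,0,0]], travel=[[0,0,-5],[0,0,-20],[0,0,-60],[0,0,-120],[0,0,-160]], hand=[1,1,1,1,0])

```text
clock: 9.02
tool_pos: [0.4568, -0.0315, 0.2024]
tcp_rot: [0.998, 0.065, 0.001, 0.0]
wrist_force: [0.7, -0.7, -0.2]
gripper_width: 0.0167
gripper_force: 0.0
```

```bash
python3 - <<'E'
from m import *
from cell import cams
c=cams.read_camera('scene');np.savez('pics/s2.npz',**c);P=cloud(c)
a,e,s,p=blob(c,(.43,.49,-.07,.01),.034,.015,.12,P);print(np.round(a,4),s,np.round(np.percentile(p,[5,50,95],0),3).tolist())
a,e,s,p=blob(c,(.57,.66,-.05,.03),.124,.115,.135,P);print('mid',a)
E
python3 go.py .4645 .374 .14 97.4; python3 go.py .4645 .374 .14 7.4
```

```text
[ 0.4612 -0.0269  0.034 ] [317 201  12   8  79] [[0.454, -0.046, 0.032], [0.464, -0.026, 0.041], [0.486, -0.009, 0.045]]
mid [ 0.62324912 -0.00543559  0.124     ]
dr [  0.5  -0.2 -90. ] travel [  56.9 -402.1   65.9]
dr [ 0.2 -0.4  0. ] travel [  56.9 -402.1   65.9]
```

The bar top is at z≈0.041 and stays down with nothing touching it, so the lever is latched. Next is the cup. I'll close along a diagonal, between the pink and red neighbours.

Emit:
servo_tool(dr=[[0,0,-10],[0,0,-20],[0,0,-30],[0,0,-40.5],[0,0,-51],[0,0,-61.5],[0,0,-72],[0,0,-82.5],[0,0,-93],[0,0,-103.5],[0,0,-114],[0.3,-0.3,-122.6]], travel=[[5,-30,0],[10,-60,0],[15,-100,0],[20,-140,0],[26,-180,0],[32,-220,0],[38,-260,0],[44,-300,10],[50,-340,30],[56,-380,50],[57,-402,66],[57,-402,66]], hand=[-0.65,-0.65,-0.65,-0.65,-0.65,-0.65,-0.65,-0.65,-0.65,-0.65,-0.65,-0.65])

```text
clock: 10.58
tool_pos: [0.4595, 0.3754, 0.1318]
tcp_rot: [0.419, 0.908, -0.004, -0.003]
wrist_force: [-0.1, 0.0, -0.0]
gripper_width: 0.0704
gripper_force: 0.0
```

```bash
python3 go.py .4645 .374 .016 130; python3 look.py top cup1 100 300 150 320 3
```

```text
dr [-0.6 -0.2  0.4] travel [ -4.6   4.1 115.7]
```

View pics/cup1.png

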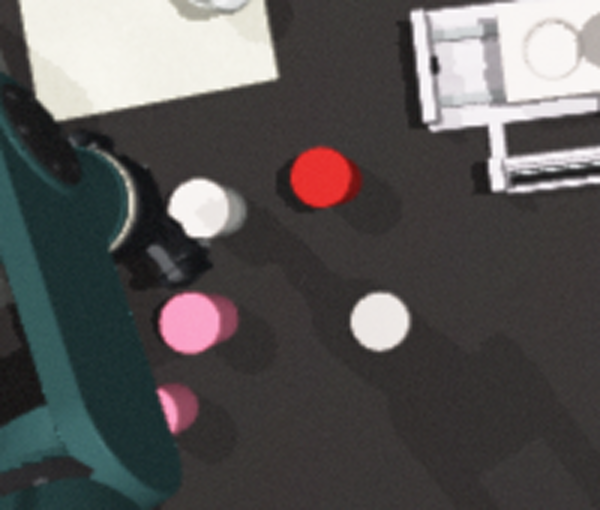

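The hand is above the white cup at crop (200,208). Its apparent offset is parallax, and the gaps to pink (190,322) and red (322,177) are clear. Descending.

Emit:
servo_tool(dr=[[-0.6,-0.2,0.4],[-0.6,-0.2,0.4],[-0.6,-0.2,0.4],[-0.6,-0.2,0.4],[-0.6,-0.2,0.4],[-0.6,-0.2,0.4]], travel=[[-4.6,4.1,20],[-4.6,4.1,45],[-4.6,4.1,70],[-4.6,4.1,90],[-4.6,4.1,107],[-4.6,4.1,115]], hand=[-0.65,-0.65,-0.65,-0.65,-0.65,-0.65])

```text
clock: 11.38
tool_pos: [0.4663, 0.3729, 0.0181]
tcp_rot: [0.426, 0.905, 0.001, 0.001]
wrist_force: [-0.5, -0.9, -0.6]
gripper_width: 0.0703
gripper_force: 0.0
```

Emit:
servo_tool(dr=[[0,0,0],[0,0,0],[0,0,0],[0,0,0],[0,0,0]], travel=[[0,0,0],[0,0,0],[0,0,0],[0,0,0],[0,0,0]], hand=[0.2,0.2,0.2,0.2,0.2])

```text
clock: 12.0
tool_pos: [0.467, 0.3736, 0.0196]
tcp_rot: [0.426, 0.905, 0.002, 0.002]
wrist_force: [0.0, 0.3, -0.4]
gripper_width: 0.049
gripper_force: 59.8
```

Emit:
servo_tool(dr=[[0,0,0],[0,0,0],[0,0,0],[0,0,0],[0,0,0],[0,0,0]], travel=[[0,0,0],[0,0,-10],[0,0,-40],[0,0,-80],[0,0,-120],[0,0,-150]], hand=[0.2,0.2,0.2,0.2,0.2,0.2])

```text
clock: 12.75
tool_pos: [0.4665, 0.3734, 0.1718]
tcp_rot: [0.426, 0.905, 0.003, 0.002]
wrist_force: [0.5, 0.3, -1.3]
gripper_width: 0.0491
gripper_force: 60.0
```

```bash
python3 go.py .608 .0705 .160 97.4; python3 look.py scene held 380 520 120 270 3
```

```text
dr [ 0.4  0.  32.2] travel [-323.6  -84.1   11.9]
```

View pics/held.png

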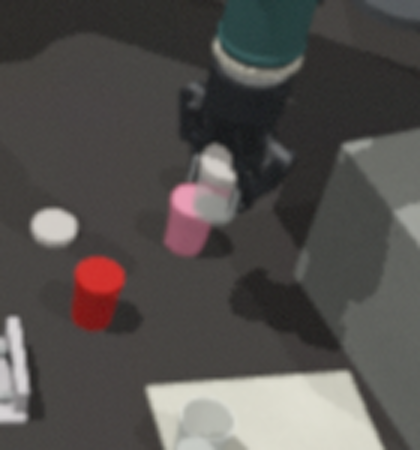

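The cup is held upright at crop (215,185), with the gripper at 49 mm. Moving over the seat.

Emit:
servo_tool(dr=[[0,0,4],[0,0,8],[0,0,12],[0,0,17],[0,0,22],[0,0,27],[0.4,0,32.2],[0.4,0,32.2],[0.4,0,32.2],[0.4,0,32.2],[0.4,0,32.2]], travel=[[-25,-7,0],[-65,-17,0],[-110,-28,0],[-155,-40,0],[-200,-52,0],[-245,-63,0],[-285,-74,0],[-310,-81,5],[-323,-83,12],[-323,-83,12],[-323,-83,12]], hand=[0.2,0.2,0.2,0.2,0.2,0.2,0.2,0.2,0.2,0.2,0.2])

```text
clock: 14.18
tool_pos: [0.6075, 0.0724, 0.1573]
tcp_rot: [0.66, 0.752, -0.001, -0.001]
wrist_force: [0.2, 1.1, -0.2]
gripper_width: 0.0494
gripper_force: 60.0
```

```bash
python3 go.py .608 .069 .085 97.4; python3 go.py .608 .069 .0655 97.4
```

```text
dr [-0.1  0.   0.1] travel [-3.5  0.3 72.3]
dr [-0.1  0.   0.1] travel [-3.5  0.3 91.8]
```

Descend to just above the mouth (foot at about 62 mm) and check the alignment from the scene camera.

Emit:
servo_tool(dr=[[0,0,0],[0,0,0],[0,0,0],[0,0,0],[0,0,0]], travel=[[-3.5,0.3,15],[-3.5,0.3,35],[-3.5,0.3,55],[-3.5,0.3,72],[-3.5,0.3,72]], hand=[0.2,0.2,0.2,0.2,0.2])

```text
clock: 14.8
tool_pos: [0.6072, 0.0682, 0.0836]
tcp_rot: [0.66, 0.751, -0.002, -0.002]
wrist_force: [-0.2, -0.6, -0.6]
gripper_width: 0.0491
gripper_force: 60.0
```

```bash
python3 go.py .608 .069 .0655 97.4; python3 look.py scene seat 270 400 150 270 5
```

```text
dr [-0.3  0.   0. ] travel [ 0.7  1.  18.1]
```

View pics/seat.png

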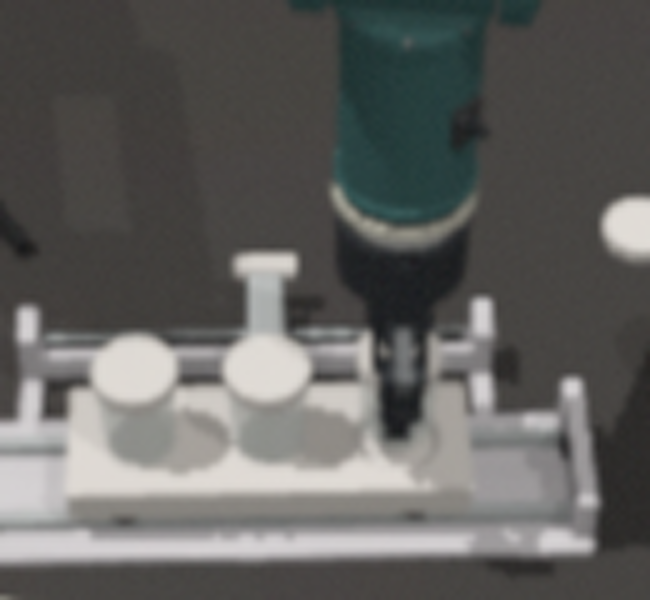

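The lid is centred at about crop x 401. The lid spacing (134, 267) predicts about 400–402, so it's aligned. Lowering by feel.

Emit:
servo_tool(dr=[[-0.3,0,0],[-0.3,0,0],[-0.3,0,0],[-0.3,0,0]], travel=[[0.7,0.8,4],[0.7,0.8,8],[0.7,0.8,11],[0.7,0.8,13]], hand=[0.2,0.2,0.2,0.2])

```text
clock: 15.35
tool_pos: [0.6095, 0.0687, 0.0724]
tcp_rot: [0.66, 0.751, 0.001, 0.001]
wrist_force: [-0.6, -0.3, -0.6]
gripper_width: 0.0492
gripper_force: 60.0
```

Emit:
servo_tool(dr=[[0,0,0],[0,0,0],[0,0,0]], travel=[[0,0,2],[0,0,3.5],[0,0,3.5]], hand=[0.2,0.2,0.2])

```text
clock: 15.72
tool_pos: [0.6094, 0.0687, 0.0688]
tcp_rot: [0.66, 0.751, 0.001, 0.001]
wrist_force: [0.7, -0.4, -0.7]
gripper_width: 0.0492
gripper_force: 60.0
```

Emit:
servo_tool(dr=[[0,0,0],[0,0,0],[0,0,0]], travel=[[0,0,1],[0,0,2],[0,0,2]], hand=[0.2,0.2,0.2])

```text
clock: 16.1
tool_pos: [0.6094, 0.0687, 0.0669]
tcp_rot: [0.66, 0.751, 0.001, 0.001]
wrist_force: [0.5, -0.2, -0.7]
gripper_width: 0.0493
gripper_force: 60.0
```

Emit:
servo_tool(dr=[[0,0,0],[0,0,0],[0,0,0]], travel=[[0,0,1],[0,0,1],[0,0,1]], hand=[0.2,0.2,0.2])

```text
clock: 16.48
tool_pos: [0.6095, 0.0687, 0.066]
tcp_rot: [0.66, 0.751, 0.001, 0.001]
wrist_force: [0.6, 0.2, -0.1]
gripper_width: 0.0493
gripper_force: 60.0
```

Emit:
servo_tool(dr=[[0,0,0],[0,0,0],[0,0,0]], travel=[[0,0,0.7],[0,0,0.7],[0,0,0.7]], hand=[0.2,0.2,0.2])

```text
clock: 16.85
tool_pos: [0.6096, 0.0687, 0.0655]
tcp_rot: [0.66, 0.751, 0.001, 0.002]
wrist_force: [-0.1, -0.6, 4.0]
gripper_width: 0.0492
gripper_force: 59.5
```

Seat floor contact (4 N) came at the expected height. Release and retreat.

Emit:
servo_tool(dr=[[0,0,0],[0,0,0],[0,0,0],[0,0,0],[0,0,0],[0,0,0]], travel=[[0,0,0],[0,0,0],[0,0,0],[0,0,0],[0,0,0],[0,0,0]], hand=[-0.1,-0.3,-0.5,-0.65,-0.65,-0.65])

```text
clock: 17.6
tool_pos: [0.6095, 0.0687, 0.0652]
tcp_rot: [0.66, 0.751, 0.001, 0.001]
wrist_force: [0.0, -0.8, 0.0]
gripper_width: 0.0705
gripper_force: 0.0
```

Emit:
servo_tool(dr=[[0,0,0],[0,0,0],[0,0,0],[0,0,0],[0,0,0]], travel=[[0,0,-10],[0,0,-30],[0,0,-60],[0,0,-100],[0,0,-120]], hand=[-0.65,-0.65,-0.65,-0.65,-0.65])

```text
clock: 18.23
tool_pos: [0.6103, 0.0688, 0.1885]
tcp_rot: [0.66, 0.751, 0.002, 0.003]
wrist_force: [-0.1, 0.6, -0.4]
gripper_width: 0.0703
gripper_force: 0.0
```

```bash
python3 - <<'E'
from m import *
from cell import cams
c=cams.read_camera('scene');P=cloud(c)
for n,b in(('new',(.56,.65,.03,.11)),('mid',(.57,.66,-.05,.03))):
    a,e,s,p=blob(c,b,.12,.105,.135,P);print(n,a,s,np.percentile(p[:,2],[10,50,90]))
a,e,s,p=blob(c,(.43,.49,-.07,.01),.034,.015,.12,P);print('bar',a,s,np.round(np.percentile(p,[5,50,95],0),3).tolist())
E
python3 go.py .46 -.0305 .15 7.4
```

```text
new [0.61628871 0.07353985 0.12      ] [341 218  18  15 203] [0.10898699 0.11404998 0.11657604]
mid [ 0.62337052 -0.00551638  0.12      ] [315 217  17  17 225] [0.11380925 0.12209955 0.12500894]
bar [ 0.4616546  -0.02624507  0.034     ] [317 201  12   9  79] [[0.456, -0.043, 0.035], [0.464, -0.025, 0.041], [0.488, -0.01, 0.046]]
dr [ 0.5 -0.4 90. ] travel [ -78.9 -163.4   39. ]
```

The cup is home: lid top at z≈0.116–0.117 as expected, 80 mm from its neighbour. The lever is still down. Next I'll take the bar by its ends and lift.

Emit:
servo_tool(dr=[[0,0,9],[0,0,19],[0,0,29],[0,0,39],[0,0,49],[0,0,59],[0,0,69],[0,0,79],[0.5,-0.4,89],[0.5,-0.4,90],[0.5,-0.4,90]], travel=[[-10,-20,0],[-18,-37,0],[-27,-56,0],[-36,-75,0],[-45,-94,0],[-54,-113,0],[-63,-132,0],[-72,-150,10],[-79,-164,30],[-79,-164,39],[-79,-164,39]], hand=[-1,-1,-1,-1,-1,-1,-1,-1,-1,-1,-1])

```text
clock: 19.65
tool_pos: [0.4569, -0.0305, 0.1454]
tcp_rot: [0.998, 0.066, -0.003, -0.0]
wrist_force: [-0.2, -0.8, 0.5]
gripper_width: 0.0854
gripper_force: 0.0
```

```bash
python3 go.py .4585 -.0305 .014 7.4
```

```text
dr [-0.   0.4  0.2] travel [  2.5   0.3 131.4]
```

Emit:
servo_tool(dr=[[0,0.4,0],[0,0.4,0],[0,0.4,0],[0,0.4,0],[0,0.4,0],[0,0.4,0],[0,0.4,0]], travel=[[2,0,20],[2,0,50],[2,0,80],[2,0,105],[2,0,120],[2,0,130],[2,0,131]], hand=[-1,-1,-1,-1,-1,-1,-1])

```text
clock: 20.52
tool_pos: [0.4584, -0.0304, 0.0146]
tcp_rot: [0.998, 0.065, 0.0, -0.0]
wrist_force: [-0.2, 0.1, -0.4]
gripper_width: 0.0852
gripper_force: 0.0
```

```bash
python3 look.py scene grip 270 400 150 270 5; python3 -c "
from cell import sensors;s=sensors.observe();print(s['wrist_force'],s['tool_pos'])"
```

```text
[0.0719107  0.96952163 0.43342398] [ 0.45847865 -0.03047735  0.01485458]
```

View pics/grip.png

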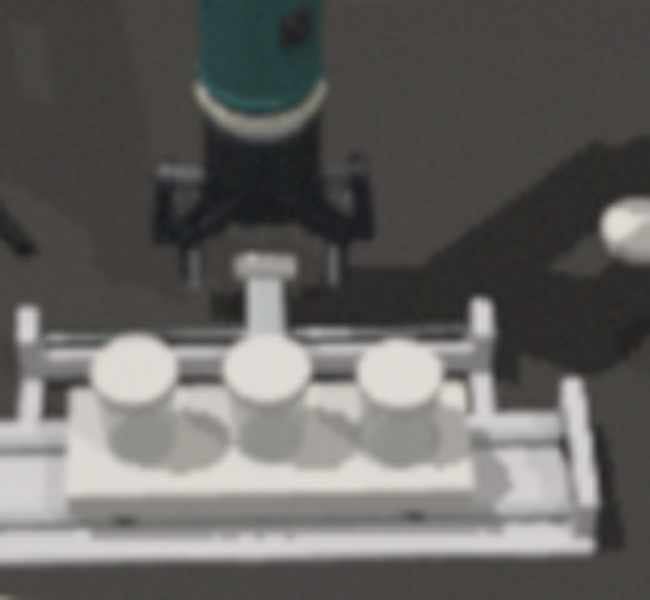

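The cup stands home beside the others at crop (398,375). The pads at x=192 and 335 straddle the bar (237–295, y 265) evenly. Close and lift along the arc.

Emit:
servo_tool(dr=[[0,0,0],[0,0,0],[0,0,0],[0,0,0],[0,0,0],[0,0,0]], travel=[[0,0,0],[0,0,0],[0,0,0],[0,0,0],[0,0,0],[0,0,0]], hand=[-0.3,-0.1,0.2,0.2,0.2,0.2])

```text
clock: 21.32
tool_pos: [0.4582, -0.0307, 0.015]
tcp_rot: [0.998, 0.065, 0.001, -0.0]
wrist_force: [-0.3, -0.1, 5.7]
gripper_width: 0.0392
gripper_force: 59.8
```

Emit:
servo_tool(dr=[[0,0,0],[0,0,0],[0,0,0],[0,0,0],[0,0,0],[0,0,0]], travel=[[0,0,-3],[0,0,-6],[0,0,-9],[0,0,-12],[0.5,0,-15],[0.5,0,-15]], hand=[0.2,0.2,0.2,0.2,0.2,0.2])

```text
clock: 22.08
tool_pos: [0.4583, -0.0305, 0.0302]
tcp_rot: [0.998, 0.065, 0.0, -0.0]
wrist_force: [0.0, 0.9, 0.6]
gripper_width: 0.0387
gripper_force: 66.0
```

Emit:
servo_tool(dr=[[0,0,0],[0,0,0],[0,0,0],[0,0,0],[0,0,0],[0,0,0],[0,0,0]], travel=[[0.5,0,-5],[1,0,-10],[3,0,-17],[5,0,-25],[8,0,-32],[10,0,-38],[10,0,-38]], hand=[0.2,0.2,0.2,0.2,0.2,0.2,0.2])

```text
clock: 22.95
tool_pos: [0.4683, -0.0292, 0.0682]
tcp_rot: [0.998, 0.065, 0.0, -0.0]
wrist_force: [-1.9, -0.8, 1.4]
gripper_width: 0.0387
gripper_force: 66.0
```

Emit:
servo_tool(dr=[[0,0,0],[0,0,0],[0,0,0],[0,0,0],[0,0,0],[0,0,0]], travel=[[0,0,0],[0,0,0],[0,0,0],[0,0,0],[0,0,0],[0,0,0]], hand=[-0.1,-0.3,-0.6,-1,-1,-1])

```text
clock: 23.7
tool_pos: [0.4683, -0.0292, 0.0678]
tcp_rot: [0.998, 0.065, 0.0, -0.0]
wrist_force: [-0.5, -0.4, -1.0]
gripper_width: 0.0852
gripper_force: 0.0
```

Emit:
servo_tool(dr=[[0,0,0],[0,0,0],[0,0,0],[0,0,0],[0,0,0],[0,0,0]], travel=[[0,0,-15],[0,0,-40],[0,0,-80],[0,0,-120],[0,0,-150],[0,0,-150]], hand=[-1,-1,-1,-1,-1,-1])

```text
clock: 24.45
tool_pos: [0.47, -0.0296, 0.2201]
tcp_rot: [0.998, 0.065, 0.003, 0.001]
wrist_force: [-0.8, 0.8, 0.1]
gripper_width: 0.0855
gripper_force: 0.0
```

```bash
python3 - <<'E'
from m import *
from cell import cams
c=cams.read_camera('scene');P=cloud(c)
for n,b in(('new',(.56,.66,.03,.12)),('mid',(.57,.66,-.05,.03))):
    a,e,s,p=blob(c,b,.12,.105,.135,P);print(n,a,s,np.percentile(p[:,2],[10,50,90]))
a,e,s,p=blob(c,(.44,.50,-.06,.01),.102,.085,.115,P);print('bar',a,s,np.round(np.percentile(p,[5,50,95],0),3).tolist())
cv2.imwrite('pics/end.png',cv2.resize(c['frame'][150:270,270:400],None,fx=5,fy=5)[:,:,::-1])
E
```

```text
new [0.61669046 0.07239441 0.12      ] [341 218  17  15 208] [0.11008053 0.11427327 0.11700192]
mid [ 0.6234776  -0.00618127  0.12      ] [315 217  17  17 223] [0.11362714 0.12193757 0.12471576]
bar [ 0.48711081 -0.02431796  0.102     ] [317 192  12  10  90] [[0.468, -0.042, 0.086], [0.478, -0.025, 0.094], [0.495, -0.01, 0.101]]
```

View pics/end.png

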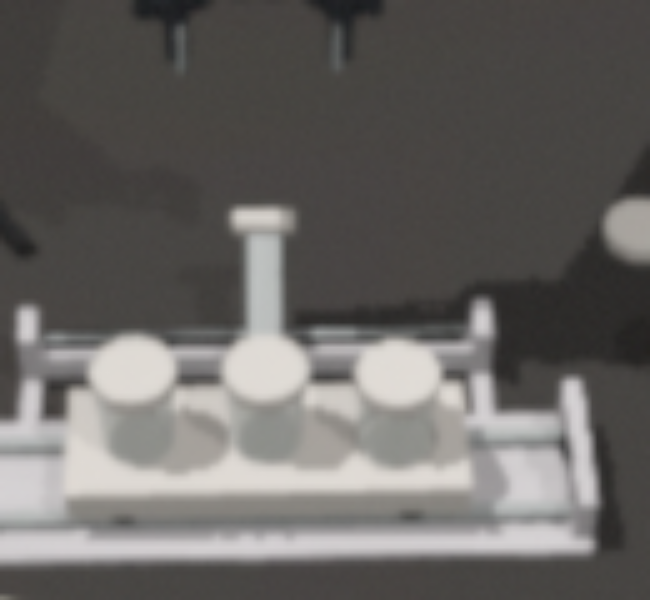

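The lever is fully up, with the bar at crop (262,220) reading the same as at the start (317,192 px box). The cup is home at (397,375), the carriage hasn't moved more than about 1 mm, and the robot is clear.

```bash
python3 -c "
from cell import order;print(order.close_job())"
```

```text
the job is handed in; nothing more can be done
None
```

Job handed in at about 24 s: the lever latched down with at most about 21 N read on it, the cup sits upright and fully home in the empty seat, and the brake is released with the lever fully up and the carriage within about 1 mm of where it stood.

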